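# Release and push out the filter slide of a vacuum sealer with a pin

## Robot

A 7-joint arm with a two-finger parallel gripper is mounted at the origin on a cart in front of the work surface, level with it; the furniture and walls round the work are solid. World frame = base frame: x ahead of the robot, y to its left, z up, the work surface at z = 0. Lengths are in m, angles in rad, forces in N, time in s.
With the tool pointing down it reaches from about 0.4 to 0.85 m from the base axis. Payload 10.4 kg.
Tool frame: the origin (TCP) lies on the front face of the gripper's body, between the roots of the fingers; the fingertips stand 73 mm ahead of it and the grasp point (between the pads) lies 54 mm ahead of it; z points along the fingers, y is the line along which they close (so a half turn about z gives the same grasp; the last joint's range is limited). The gripper opens to 85 mm and grips with 20 to 120 N. Pads are 22 mm wide; open, the fingers measure 114 mm over their backs; the gripper's body (76 mm by 85 mm) begins 54 mm behind the grasp point. The pads swing forward as they close: fully open they stand 13 mm farther back than shut.
Start: joints at [-1.125, 0.332, -0.065, 1.46, 0.022, 1.35, -0.088], TCP at [0.282, 0.558, 0.304] pointing down, gripper open.
Joint ranges: [-2.6, 2.6], [-0.5, 2.12], [-1.47, 1.34], [0.16, 2.42], [-1.27, 4.41], [0.06, 2.06], [-2.6, 2.6]. Speed limits (rad/s): [2.22, 2.22, 2.79, 2.79, 3.14, 3.14, 3.14].

## Interface

Orientations are given as a unit quaternion [x, y, z, w].
In Python, from workcell import manip gives the robot as it stands.
- The arm moves only by the shell command python3 -m jog 'ROWS' [FORCE]. ROWS is JSON, a list of rows, each an object with "grip": the gripper command: -1 is fully open, 1 is shut, values between are in proportion; "slide": the shift along the tool's x, y, z in cm, a list of three; "yaw": the turn about the tool's z in rad. A call has 1 to 8 rows; each row shifts and turns the commanded pose from where the row before left it, along the tool's axes as they then stand; what a row does not reach is not made up. A row lasts 1/10 s, in which the tool goes at most 50 mm and 8.59 degrees, less where a joint would pass 70% of its speed; a pose out of reach is approached as far as the arm can. A call with a gripper value outside its range is refused whole. The fingers move at their own pace and stop on an object; FORCE is the grip in N (left out, the last holds). Time passes only in rows, so rows that do not move let the fingers close. It gives the time, the measured TCP pose, the force, the opening and the grip force at its end, in the units of the state.
- manip.get_obs(): the state, without advancing time (a new reading comes with each control period).
- manip.camera(name): name is "side" or "top" or "wrist"; returns the picture (384x512x3 uint8, blue, green, red); there is no depth.
- manip.calibration(name): a dict with "vfov" (degrees; the focal length in pixels is half the picture's height over the tangent of half this angle, whatever the lens; pixels are square), "cx", "cy" (the principal point, pixels), "camera_from_world" (4x4, takes a point from world to camera coordinates). Camera axes: x right, y down, z forward; pixel columns grow to the right and rows downward; lengths in m; the calibration is good to about 2 mm. A picture is of the moment at which its call begins: read the wrist's pose just before it. calibration takes no time and is no camera call; for the wrist camera it gives the pose at the moment of the call.
- manip.hand_in(): hands the job in; it is judged then, once.
Trained networks look in the newest picture that a camera, given by its name, has taken for a name from the list of things; names that differ only in an ending like _2 or _b are one class to them, and where a whole thing is asked for, a point or a joint stands for the part that bears it (a point fixed in the world has none). Each returns a list of dicts, best first, with "conf" (0 to 1); they miss things now and then, are a little off and sometimes report something else, mostly with a low value. They report only what shows in the picture. A call takes as long as a camera call. They do not tell look-alikes from the thing itself.
- manip.masks_of(thing, camera): "region" (384x512 bool, what is visible of it) and "centre" ([column, row] in pixels, amid what is visible of it).
The state is a dict: "clock": time; "joint_pos": joint angles; "joint_velocities": joint speeds; "tau": joint torques, N m; "position": TCP position; "ee_rot": TCP orientation; "ft_force": force on the tool from outside, world axes, zero at the start; "torque": the same for the moment, N m; "grip_width": opening from 0.0 (shut) to 1.0 (fully open); "grasp_force": force on a finger pad.
Only numpy, scipy, OpenCV 4.12 (cv2) and the standard library are available. Lean on these libraries where they do the work, as an engineer would, in place of code of your own. Each camera call takes 0.05 s, during which the arm holds its last target. There are 200 camera calls.

## Task

Take the pin tool from its stand, put the pin into the square release hole of the vacuum sealer's filter slide, and press the recessed button down; keeping it down, push the slide out of the front of the sealer until it is past its last catch, close to its stop. Feel your way and never press or push on the sealer with more than 25 N. Then put the pin tool back upright in its stand, fully down, leave the slide out, and leave the tomato, garlic, butter, tape and spice jar where they are.

Things in the scene. Friction and masses are not known exactly. Their poses are not given: they have to be found in the camera images.
- sealer: Fixed bench vacuum sealer: a steel box 200 (x) x 160 (y) x 72 mm high, with a grey lid on its rear half (up to 90 mm high). Origin at the centre of its underside; its own x axis points from its front (where the slide comes out, towards the robot) to its rear, z up.
- filter_slide (a joint): How far the filter slide has come out, m: 0 home, 0.055 at its end stop. It moves along the sealer's own -x. It is a grey block 92 x 66 mm, 37 mm deep, flush (1.5 mm low) in the top and front of the sealer's front half. A spring pawl joined to the button holds it: a rack with four teeth, one each 11 mm, so the pawl catches again at once wherever the button is let go; pressed against a tooth it does not give. The last tooth is passed at 0.044. Sliding it takes about 3 N.
- release_hole (a point): Centre of the mouth of the square hole (14 x 14 mm, small chamfer) in the top of the slide; it moves with the slide; axes as the sealer's. Height 70.5 mm. At the bottom of the hole is the steel release button; its top lies 6 to 20 mm below the mouth, different each time and not measured: it must be felt. It begins to yield at about 6 N, frees the slide after 4.7 mm of travel (about 11.5 N) and meets a hard stop after 6.2 mm (about 13.5 N).
- pin_tool: Loose pin tool, 90 g, standing upright in the stand: steel pin 8 mm in diameter and 43 mm long pointing down, above it a round steel flange 30 mm in diameter and 4 mm thick (43 to 47 mm above the tip), above it a black square handle 18 x 18 mm, 54 mm tall (47 to 101 mm above the tip). Origin at the tip of the pin, z along the pin up to the handle, x and y square to the handle's sides.
- stand_hole (a point): Centre of the mouth of the round hole (14 mm in diameter, 3 mm chamfer, right through) in the top of the fixed stand, a grey block 64 x 64 x 50 mm on a steel foot plate; height 50 mm, z up. The pin tool stands in it with its flange on the block's top, the tip then 43 mm below this point.
- tomato: Bystander: red tomato, 56 x 58 x 62 mm, origin under its centre.
- garlic: Bystander: garlic bulb, 53 x 54 x 53 mm, origin under its centre.
- butter: Bystander: block of butter, 50 x 75 x 26 mm, origin under its centre.
- label_tape: Bystander: roll of beige tape lying flat, 98 x 96 x 25 mm, origin under its centre.
- spice_jar: Bystander: spice jar with an ochre cap, 42 x 42 x 106 mm, upright, origin under its centre.
Mind the look-alikes: they are no part of the job. Leave any turquoise or yellow look-alike of the pin_tool alone.

How it is judged:
On the way, in this order (a step that is already met when the one before it is completed fails the run):
1. the pin tool is lifted clear out of its stand (z of pin_tool in the frame of stand_hole above 0.01 m), for 0.1 s.
2. the pin is in the release hole, its tip at least 6 mm below the mouth, the slide still home (z of pin_tool in the frame of release_hole below -0.006 m and horizontal distance between pin_tool and release_hole below 0.006 m and value of joint filter_slide below 0.004 m), for 0.1 s.
3. the slide is out more than 45 mm with the pin still in the release hole (value of joint filter_slide above 0.045 m and z of pin_tool in the frame of release_hole below -0.006 m and horizontal distance between pin_tool and release_hole below 0.008 m), for 0.1 s.
At the end, for the whole second after the job is handed in: The filter slide is out by more than 44 mm (past its last tooth; its stop is at 55 mm), and the pin tool stands at rest in its stand, upright within 0.08 rad, the tip within 6 mm of the hole's axis and at least 40 mm below its mouth (43 mm when fully down) (value of joint filter_slide above 0.044 m and horizontal distance between pin_tool and stand_hole below 0.006 m and z of pin_tool in the frame of stand_hole below -0.04 m and angle between pin_tool's own z axis and vertical below 0.08 rad and linear speed of pin_tool below 0.02 m/s); the robot touches nothing.
It fails at once if the pin tool presses or pushes on the sealer with more than 25 N (contact force between pin_tool and sealer above 25 N).
It fails at once if the robot itself presses or pushes on the sealer with more than 25 N (contact force between any of the fingers, the arm and sealer above 25 N).
It fails at once if a bystander is moved by more than 20 mm (distance of any of tomato, garlic, butter, label_tape, spice_jar from where it was at the start of the episode above 0.02 m).
It also fails if it takes over 58 s, if anything falls off the work surface, if the arm or the gripper's body presses on something with over 40 N, if the wrist force passes 120 N, or if a joint passes its speed limit or range.

## Working session

There is one attempt and no reset: what is moved stays moved. The work goes in short steps, Python scripts to look and compute and a shell command to move; the robot and the scene stay as the last step left them, time stands still between calls to the robot, and variables do not carry over. Pictures are saved under pics/ and viewed, at most 10 in all, crops included, and the job is handed in when it is done.

```bash
mkdir -p pics; cat > h.py <<'E'
import numpy as np, cv2
from workcell import manip
def cal(n):
    c=manip.calibration(n); f=192/np.tan(np.radians(c["vfov"])/2)
    return f,c["cx"],c["cy"],np.array(c["camera_from_world"])
def pix2z(n,p,z,c=None):
    f,cx,cy,T=c or cal(n); R=T[:3,:3];o=-R.T@T[:3,3]
    d=R.T@np.array([(p[0]-cx)/f,(p[1]-cy)/f,1]); return o+d*(z-o[2])/d[2]
def proj(n,P,c=None):
    f,cx,cy,T=c or cal(n); q=T[:3,:3]@np.array(P)+T[:3,3]; return np.array([cx+f*q[0]/q[2],cy+f*q[1]/q[2]])
E
python3 - <<'E'
from h import *
o=manip.get_obs(); print(o["clock"],o["position"],o["ee_rot"],o["grip_width"])
a=manip.camera("top");b=manip.camera("side")
cv2.imwrite("pics/a.png",np.vstack([a,b])[:, :] if 0 else cv2.resize(np.hstack([a,b]),(800,300)))
cv2.imwrite("pics/top.png",cv2.resize(a,(800,600),interpolation=cv2.INTER_CUBIC)); cv2.imwrite("pics/side.png",cv2.resize(b,(800,600)))
for t in ["pin_tool","sealer","filter_slide","release_hole","tomato","garlic","butter","label_tape","spice_jar"]:
    for n in ["top"]:
        for m in manip.masks_of(t,n)[:4]: print(t,n,round(m["conf"],2),np.round(m["centre"]),m["region"].sum(), np.round(pix2z(n,m["centre"],.07),3))
for m in manip.masks_of("pin_tool","side"): print("side",m["conf"],m["centre"],m["region"].sum())
for n in("top","side"):
    c=cal(n);print(n,c[0],-c[3][:3,:3].T@c[3][:3,3])
print(manip.get_obs()["clock"])
E
```

```text
0.0 [0.28223557 0.55735259 0.30310961] [ 2.32227216e-01  9.72661308e-01 -6.95297683e-04 -1.27033043e-04] 0.9991453799507708
pin_tool top 0.48 [126. 271.] 136 [0.396 0.225 0.07 ]
pin_tool top 0.45 [156. 278.] 152 [0.381 0.153 0.07 ]
pin_tool top 0.44 [142. 223.] 164 [0.51  0.195 0.07 ]
sealer top 0.77 [294. 169.] 5612 [ 0.65  -0.161  0.07 ]
filter_slide top 0.77 [296. 196.] 1058 [ 0.585 -0.166  0.07 ]
release_hole top 0.65 [296. 198.] 1151 [ 0.579 -0.167  0.07 ]
tomato top 0.92 [143. 127.] 457 [0.742 0.207 0.07 ]
garlic top 0.79 [122. 161.] 332 [0.657 0.252 0.07 ]
butter top 0.57 [170. 161.] 629 [0.66  0.137 0.07 ]
label_tape top 0.56 [203. 282.] 468 [0.376 0.047 0.07 ]
spice_jar top 0.77 [376. 242.] 426 [ 0.48  -0.357  0.07 ]
spice_jar top 0.46 [120. 166.] 326 [0.645 0.257 0.07 ]
side 0.71 [339.4, 265.6] 240
side 0.64 [389.0, 256.5] 267
side 0.53 [378.1, 230.3] 245
top 430.04826005418994 [ 0.42755494 -0.05638655  1.0827418 ]
side 346.46460328486313 [0.83116272 0.38030833 0.76895613]
0.6
```

View pics/top.png

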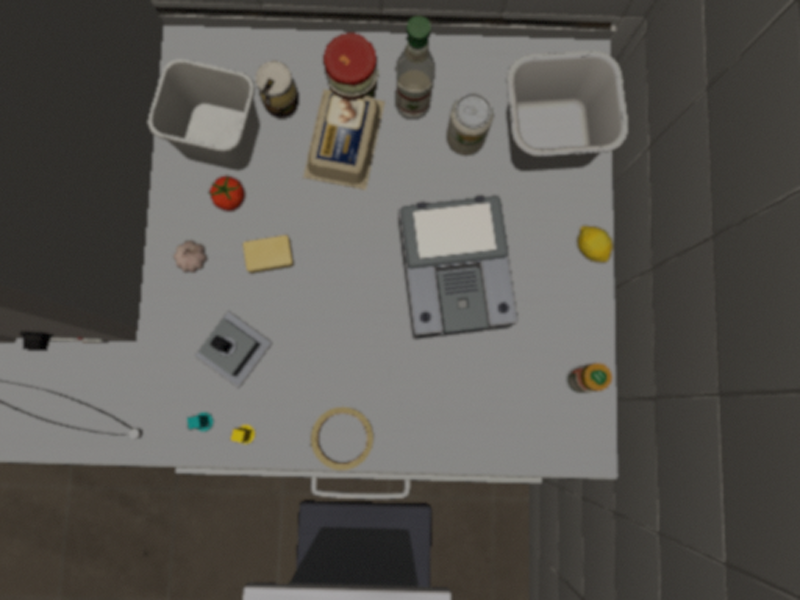

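View pics/side.png

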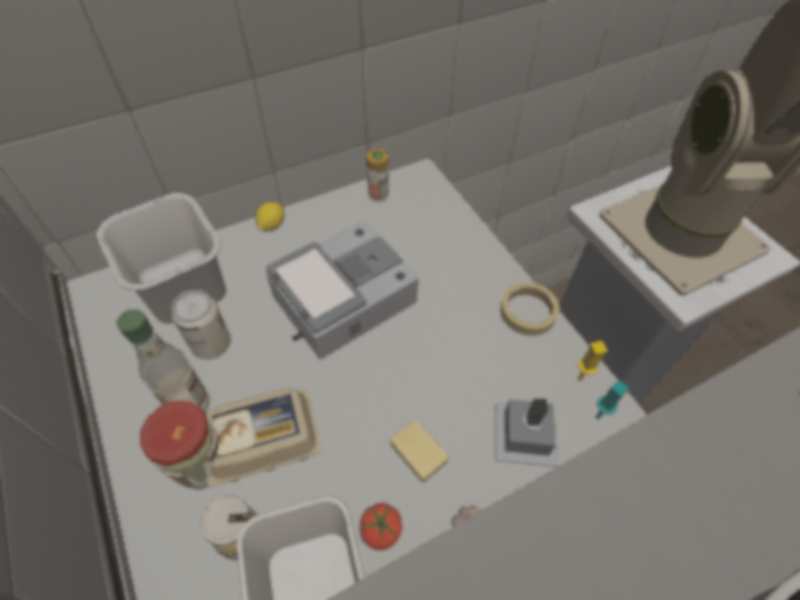

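Candidates for pin_tool in the top picture (512 px scale): turquoise (126,271), yellow (156,278), and black at (142,223) on the grey stand. The black one fits because it stands in the stand and has a black handle. I'll confirm it in a crop and also work out the dark overhead slab at top-left.

```bash
python3 - <<'E'
from h import *
a=manip.camera("top");b=manip.camera("side")
A=cv2.resize(a[190:260,110:190],(457,400),interpolation=cv2.INTER_CUBIC);B=cv2.resize(b[240:310,305:375],(340,400),interpolation=cv2.INTER_CUBIC)
cv2.imwrite("pics/crop.png",np.hstack([A,B]))
for z in (.2,.3,.4,.5,.6,.7):
    for r in (30,120,214): 
        P=pix2z("top",(94 if r<100 else 90 ,r),z); print(z,r,P.round(3),(proj("side",P)*1.5625).round(), end=" | ")
    print()
print(proj("top",[.282,.557,.303])*1.5625)
for m in manip.masks_of("pin_tool","top"): print(m["conf"],m["centre"],pix2z("top",m["centre"],.1).round(4))
for m in manip.masks_of("pin_tool","side"): print(m["conf"],m["centre"],pix2z("side",m["centre"],.085).round(4))
E
```

```text
0.2 30 [0.917 0.295 0.2  ] [260. 645.] | 0.2 120 [0.713 0.287 0.2  ] [452. 523.] | 0.2 214 [0.514 0.27  0.2  ] [597. 422.] | 
0.3 30 [0.862 0.255 0.3  ] [285. 546.] | 0.3 120 [0.681 0.248 0.3  ] [471. 438.] | 0.3 214 [0.504 0.233 0.3  ] [611. 348.] | 
0.4 30 [0.806 0.215 0.4  ] [316. 424.] | 0.4 120 [0.649 0.209 0.4  ] [494. 332.] | 0.4 214 [0.494 0.196 0.4  ] [628. 255.] | 
0.5 30 [0.751 0.176 0.5  ] [355. 271.] | 0.5 120 [0.616 0.17  0.5  ] [523. 198.] | 0.5 214 [0.484 0.159 0.5  ] [650. 137.] | 
0.6 30 [0.695 0.136 0.6  ] [406.  72.] | 0.6 120 [0.584 0.131 0.6  ] [561.  23.] | 0.6 214 [0.475 0.122 0.6  ] [680. -19.] | 
0.7 30 [0.64  0.096 0.7  ] [ 474. -197.] | 0.7 120 [0.551 0.092 0.7  ] [ 613. -216.] | 0.7 214 [0.465 0.085 0.7  ] [ 720. -234.] | 
[-170.0560745   524.36719987]
0.68 [295.5, 196.7] [ 0.5778 -0.1622  0.1   ]
0.65 [127.9, 270.5] [0.3986 0.2121 0.1   ]
0.5 [142.4, 221.5] [0.5098 0.1869 0.1   ]
0.42 [154.3, 277.1] [0.3857 0.1522 0.1   ]
0.82 [390.2, 254.2] [0.4089 0.2274 0.085 ]
0.47 [342.2, 265.5] [0.5177 0.2001 0.085 ]
```

View pics/crop.png

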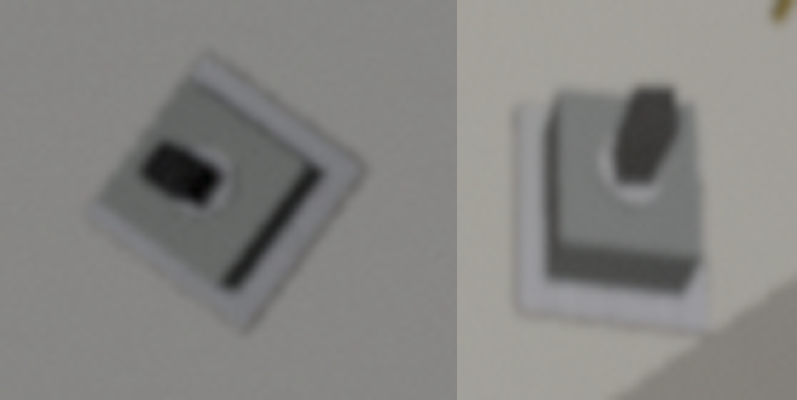

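Crop: the black handle stands on a silver flange at about (185,180), in the middle of the grey stand (left panel; right panel agrees). That is the real pin tool. Now I'll swing over at x≈0.3, well clear of the dark slab.

```bash
python3 -m jog '[{"grip":-1,"slide":[-1.97,-3.35,0],"yaw":0},{"grip":-1,"slide":[-1.97,-3.35,0],"yaw":0},{"grip":-1,"slide":[-1.97,-3.35,0],"yaw":0},{"grip":-1,"slide":[-1.97,-3.35,0],"yaw":0},{"grip":-1,"slide":[-1.97,-3.35,0],"yaw":0},{"grip":-1,"slide":[-1.97,-3.35,0],"yaw":0},{"grip":-1,"slide":[-1.97,-3.35,0],"yaw":0},{"grip":-1,"slide":[-1.97,-3.35,0],"yaw":0}]'
```

```text
clock: 1.6
position: [0.3018, 0.2457, 0.304]
ee_rot: [0.232, 0.973, 0.0, 0.0]
ft_force: [0.4, 0.0, 1.7]
grip_width: 0.999
grasp_force: 0.0
```

```bash
python3 -m jog '[{"grip":-1,"slide":[-3.6,0.1,0],"yaw":0},{"grip":-1,"slide":[-3.6,0.1,0],"yaw":0},{"grip":-1,"slide":[-3.6,0.1,0],"yaw":0},{"grip":-1,"slide":[-2,0.1,0],"yaw":0},{"grip":-1,"slide":[0,0,0],"yaw":0}]' ; python3 - <<'E'
from h import *
o=manip.get_obs();c=cal("wrist");w=manip.camera("wrist");np.savez("w1",c0=c[0],c1=c[1],c2=c[2],T=c[3]);cv2.imwrite("w1.png",w)
cv2.imwrite("pics/w1.png",cv2.resize(w,(800,600),interpolation=cv2.INTER_CUBIC))
print(-c[3][:3,:3].T@c[3][:3,3],c[3][:3,:3].round(2).tolist())
for m in manip.masks_of("pin_tool","wrist"): print(m["conf"],m["centre"],m["region"].sum(),pix2z("wrist",m["centre"],.1).round(4))
E
```

```text
clock: 2.1
position: [0.4198, 0.1914, 0.3039]
ee_rot: [0.234, 0.972, -0.0, 0.0]
ft_force: [-1.1, -0.9, -0.2]
grip_width: 0.998
grasp_force: 0.0
[0.35536932 0.22405528 0.37423463] [[0.46, 0.89, 0.0], [0.85, -0.44, 0.28], [0.25, -0.13, -0.96]]
0.68 [298.2, 246.9] 794 [0.4998 0.1991 0.1   ]
0.63 [278.0, 143.6] 569 [0.3907 0.2277 0.1   ]
0.61 [218.4, 157.7] 716 [0.3767 0.1698 0.1   ]
```

View pics/w1.png

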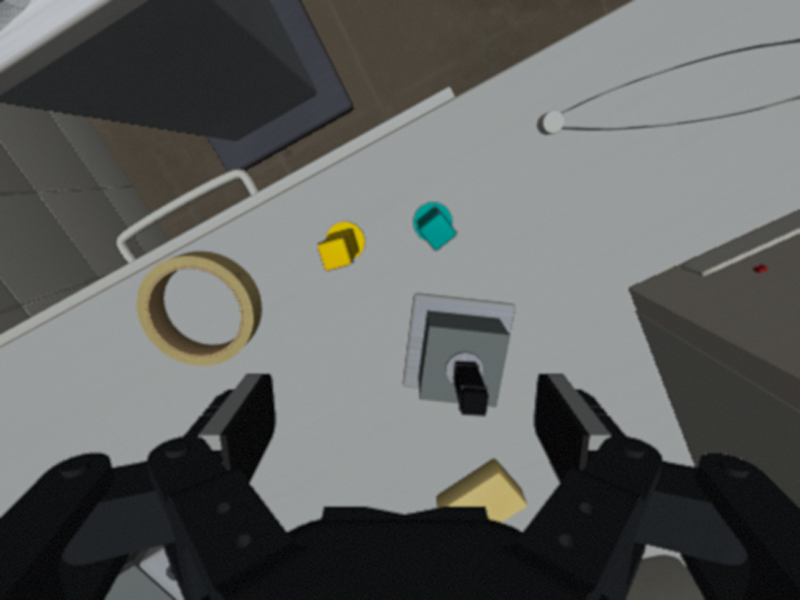

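The wrist picture shows the pin tool on the stand at (473,400) between the fingers, the turquoise and yellow look-alikes at (435,225) and (340,245), and a solid cabinet from (630,290) to the right. Next I fit the handle's silhouette for its position and yaw.

```bash
cat > fit.py <<'E'
from h import *
from scipy.optimize import minimize
def boxfit(img,c,x0,z0,z1,s=.018,roi=40,thr=45,yaws=np.radians([0,15,30,45,60,75])):
    S=4; ctr=proj("",[x0[0],x0[1],(z0+z1)/2],c).astype(int)
    r0,c0=ctr[1]-roi,ctr[0]-roi
    g=cv2.resize(img[r0:r0+2*roi,c0:c0+2*roi].max(2),None,fx=S,fy=S,interpolation=cv2.INTER_CUBIC)
    obs=(g<thr).astype(np.uint8)
    n,l,st,ce=cv2.connectedComponentsWithStats(obs); k=1+np.argmax(st[1:,4]) ; obs=(l==k).astype(np.uint8)
    def rend(p):
        m=np.zeros_like(obs);R=np.array([[np.cos(p[2]),-np.sin(p[2])],[np.sin(p[2]),np.cos(p[2])]])
        q=[]
        for a in(-1,1):
            for b in(-1,1):
                xy=R@np.array([a,b])*s/2+p[:2]
                for z in(z0,z1): q.append((proj("",[*xy,z],c)-[c0,r0])*S+S/2-.5)
        cv2.fillConvexPoly(m,cv2.convexHull(np.array(q,np.float32)).round().astype(int),1);return m
    def cost(p): m=rend(p);return 1-(m&obs).sum()/(m|obs).sum()
    best=min((minimize(cost,[*x0,y],method="Nelder-Mead",options=dict(initial_simplex=[[*x0,y],[x0[0]+.006,x0[1],y],[x0[0],x0[1]+.006,y],[*x0,y+.2]])) for y in yaws),key=lambda r:r.fun)
    return best.x,best.fun,obs.sum()
E
python3 - <<'E'
from fit import *
w=cv2.imread("w1.png");d=np.load("w1.npz");c=(float(d["c0"]),float(d["c1"]),float(d["c2"]),d["T"])
for p in[(474,402),(464,368)]: print(pix2z("",np.array(p)/1.5625,.108 if p[1]>390 else .054,c))
for t in(35,50,65):
    x,f,n=boxfit(w,c,(.505,.195),.054,.108,thr=t);print(t,x[:2],np.degrees(x[2])%90,f,n)
# stand edge directions at z=.05
for a,b in[((420,400),(497,405)),((427,312),(420,400)),((508,330),(497,405))]:
    P,Q=pix2z("",np.array(a)/1.5625,.05,c),pix2z("",np.array(b)/1.5625,.05,c);print(np.degrees(np.arctan2(*(Q-P)[1::-1]))%90)
print(sum(pix2z("",np.array(a)/1.5625,.05,c) for a in[(427,312),(508,330),(497,405),(420,400)])/4)
E
```

```text
[0.51147425 0.19751349 0.108     ]
[0.51201301 0.19761494 0.054     ]
35 [0.51168075 0.19683845] 75.6718789182859 0.1722288438617402 8399
50 [0.51209598 0.19702275] 70.5131231689173 0.1420665966987883 9015
65 [0.5126833  0.19682507] 68.73384401176769 0.11858555700690432 9491
58.73812895330438
59.42435849867924
58.842124837071715
[0.50959488 0.1984595  0.05      ]
```

```bash
python3 -m jog '[{"grip":-1,"slide":[-2,1.17,2],"yaw":0},{"grip":-1,"slide":[-2,1.17,2],"yaw":0},{"grip":-1,"slide":[-2,1.17,2],"yaw":0},{"grip":-1,"slide":[-1.93,1.17,2],"yaw":0},{"grip":-1,"slide":[0,0,2.2],"yaw":0},{"grip":-1,"slide":[0,0,2.2],"yaw":0},{"grip":-1,"slide":[0,0,2],"yaw":0},{"grip":-1,"slide":[0,0,0],"yaw":0}]' 
python3 - <<'E'
from fit import *
w=manip.camera("wrist");c=cal("wrist");cv2.imwrite("w2.png",w);cv2.imwrite("pics/w2.png",cv2.resize(w,(640,480)))
print(manip.get_obs()["position"])
E
```

```text
clock: 3.0
position: [0.5075, 0.1995, 0.1576]
ee_rot: [0.231, 0.973, -0.001, -0.002]
ft_force: [0.4, 0.6, -0.1]
grip_width: 0.999
grasp_force: 0.0
[0.50845729 0.19967784 0.15931015]
```

View pics/w2.png

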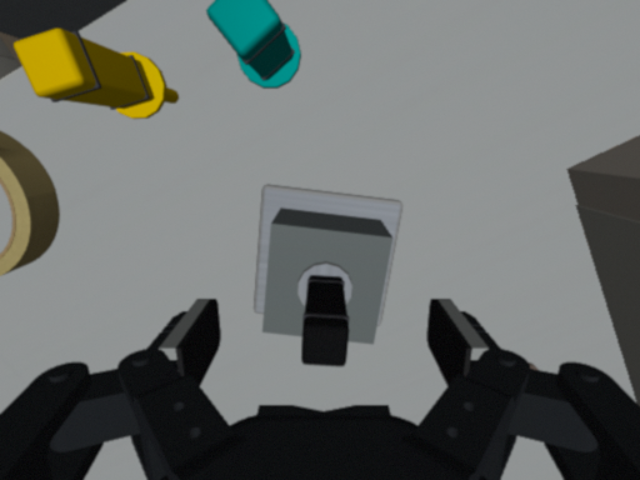

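The handle at (325,330) is square to and midway between the fingers. I'll go down the last 22 mm and close.

```bash
python3 -m jog '[{"grip":-1,"slide":[-0.4,-0.1,1.1],"yaw":0},{"grip":-1,"slide":[0,0,1.1],"yaw":0},{"grip":1,"slide":[0,0,0],"yaw":0},{"grip":1,"slide":[0,0,0],"yaw":0},{"grip":1,"slide":[0,0,0],"yaw":0},{"grip":1,"slide":[0,0,0],"yaw":0},{"grip":1,"slide":[0,0,0],"yaw":0},{"grip":1,"slide":[0,0,0],"yaw":0}]' 100; python3 - <<'E'
from h import *
a=manip.camera("top")
for m in manip.masks_of("filter_slide","top")[:1]:
  r=m["region"].astype(np.uint8);np.save("slide.npy",r);print(cv2.minAreaRect(cv2.findNonZero(r)))
m=manip.masks_of("sealer","top")[0]["region"].astype(np.uint8);print(cv2.minAreaRect(cv2.findNonZero(m)))
cv2.imwrite("pics/seal.png",cv2.resize(a[120:225,245:340],(543,600),interpolation=cv2.INTER_CUBIC))
o=manip.get_obs();print(o["position"],o["ee_rot"],o["ft_force"],o["grip_width"],o["grasp_force"],o["joint_pos"])
E
```

```text
clock: 3.85
position: [0.5132, 0.1965, 0.1385]
ee_rot: [0.232, 0.973, 0.0, 0.0]
ft_force: [0.7, -0.7, 3.8]
grip_width: 0.195
grasp_force: 97.8
((296.06768798828125, 192.7576446533203), (41.03683090209961, 29.274259567260742), 82.40535736083984)Traceback (most recent call last):
  File "<stdin>", line 5, in <module>
IndexError: list index out of range
```

```bash
python3 -m jog '[{"grip":1,"slide":[0,0,-3.5],"yaw":0},{"grip":1,"slide":[0,0,-3.5],"yaw":0},{"grip":1,"slide":[0,0,-3.5],"yaw":0},{"grip":1,"slide":[0,0,-3.5],"yaw":0},{"grip":1,"slide":[-2.92,-2.95,0],"yaw":0},{"grip":1,"slide":[-2.92,-2.95,0],"yaw":0},{"grip":1,"slide":[-2.92,-2.95,0],"yaw":0},{"grip":1,"slide":[-2.92,-2.95,0],"yaw":0}]'; python3 -m jog '[{"grip":1,"slide":[-2.92,-2.95,0],"yaw":0},{"grip":1,"slide":[-2.92,-2.95,0],"yaw":0},{"grip":1,"slide":[-2.92,-2.95,0],"yaw":0},{"grip":1,"slide":[-2.92,-2.95,0],"yaw":0},{"grip":1,"slide":[-2.92,-2.95,0],"yaw":0},{"grip":1,"slide":[-2.92,-2.95,0],"yaw":0},{"grip":1,"slide":[0,0,0],"yaw":-0.145},{"grip":1,"slide":[0,0,0],"yaw":-0.145}]';python3 -m jog '[{"grip":1,"slide":[0,0,0],"yaw":-0.145},{"grip":1,"slide":[0,0,0],"yaw":-0.145},{"grip":1,"slide":[0,0,0],"yaw":0},{"grip":1,"slide":[0,0,0],"yaw":0}]'
python3 - <<'E'
from h import *
o=manip.get_obs();c=cal("wrist");w=manip.camera("wrist");np.savez("w3",c0=c[0],c1=c[1],c2=c[2],T=c[3]);cv2.imwrite("w3.png",w)
cv2.imwrite("pics/w3.png",cv2.resize(w,(800,600),interpolation=cv2.INTER_CUBIC))
print(o["position"],o["ee_rot"],o["joint_pos"])
for t in("filter_slide","release_hole","pin_tool"):
  for m in manip.masks_of(t,"wrist"): print(t,m["conf"],m["centre"],m["region"].sum(),pix2z("wrist",m["centre"],.0705,c).round(4),cv2.minAreaRect(cv2.findNonZero(m["region"].astype(np.uint8))))
E
```

```text
clock: 4.8
position: [0.5638, 0.0367, 0.2777]
ee_rot: [0.232, 0.973, 0.0, -0.0]
ft_force: [1.0, 0.2, -1.5]
grip_width: 0.196
grasp_force: 98.9
clock: 5.6
position: [0.6397, -0.2007, 0.2768]
ee_rot: [0.088, 0.996, -0.0, -0.001]
ft_force: [0.9, 1.2, -1.0]
grip_width: 0.196
grasp_force: 99.0
clock: 6.0
position: [0.6399, -0.1989, 0.2775]
ee_rot: [-0.053, 0.999, 0.0, -0.0]
ft_force: [-0.2, -0.1, -0.8]
grip_width: 0.197
grasp_force: 98.9
[ 0.63992449 -0.19885499  0.27749378] [-5.33682104e-02  9.98574836e-01  2.00087288e-04 -3.03071565e-04] [-0.07426131  0.4658535   0.43387949  1.38504704 -0.19566894  1.3337273
  2.04245061]
filter_slide 0.92 [300.1, 137.1] 6540 [ 0.5904 -0.1634  0.0705] ((300.5, 138.0), (71.0, 98.0), 0.0)
release_hole 0.66 [301.3, 138.3] 6530 [ 0.5915 -0.162   0.0705] ((300.0, 137.5), (97.0, 70.0), 90.0)
pin_tool 0.89 [261.8, 261.3] 3754 [ 0.7289 -0.1854  0.0705] ((259.5118713378906, 254.8444061279297), (101.80157470703125, 47.00654983520508), 88.02507019042969)
```

View pics/w3.png

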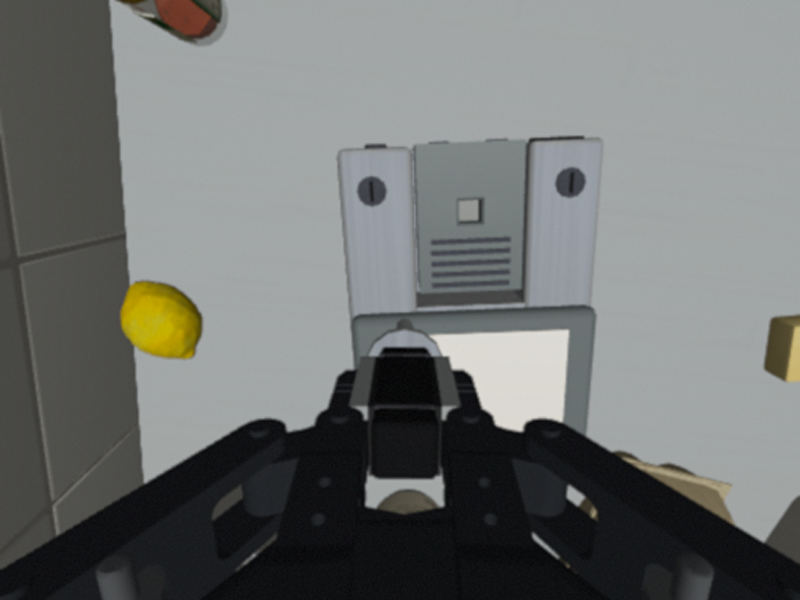

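The slide is home, with the square hole at (469,210) in the 800 px scale. The pin tool is held straight at (404,345), about 7 cm behind and 4 cm to the side. I'll compute the offsets.

```bash
python3 - <<'E'
from h import *
w=cv2.imread("w3.png");d=np.load("w3.npz");c=(float(d["c0"]),float(d["c1"]),float(d["c2"]),d["T"])
k=1.5625
r=cv2.cvtColor(w[122:148,286:316],cv2.COLOR_BGR2GRAY); print(r[::2,::1][:, :])
Z=.0705
def a(p,q,z): 
    P,Q=[pix2z("",np.array(v)/k,z,c) for v in(p,q)];return P.round(4),Q.round(4),np.degrees(np.arctan2(*(P-Q)[1::-1]))
for p,q,z in[((415,145),(416,292),Z),((525,140),(524,290),Z),((340,150),(601,139),.072),((355,315),(594,308),.09)]: print(*a(p,q,z))
for z in(.0705,): print("hole",pix2z("",np.array((469,210))/k,z,c))
print("flange proj exp",proj("",[.6399,-.1989,.2775-.1315+.045],c)*k, "tip",proj("",[.6399,-.1989,.2775-.1315],c)*k)
E
```

```text
[[126 126 125 127 126 126 126 127 125 125 127 126 126 126 127 125 126 127
  125 126 127 126 127 126 126 126 126 126 125 125]
 [126 126 125 126 126 126 126 127 127 127 126 127 127 126 127 126 125 126
  127 125 126 126 126 126 127 126 125 126 126 126]
 [126 126 126 126 126 126 121 117 117 118 116 114 111 109 110 110 108 104
  103 103 101 101 101 103 120 126 126 128 127 128]
 [126 125 126 127 127 122 109 107 117 120 120 121 127 130 130 131 132 140
  143 132  83  55  71  90 117 127 127 128 126 126]
 [127 125 126 126 127 123 113 124 144 150 150 150 149 150 151 150 151 149
  151 138  84  49  72  93 118 127 126 126 126 127]
 [127 126 126 126 127 124 111 123 142 150 150 149 149 148 149 149 149 149
  151 139  86  50  74  96 120 126 127 126 125 126]
 [125 125 125 127 126 123 112 122 143 149 148 150 150 149 148 149 149 148
  150 139  85  49  75  96 119 124 125 127 126 125]
 [124 125 124 126 126 122 111 122 142 148 148 148 148 148 148 148 148 148
  150 139  83  50  75  96 118 125 125 124 125 125]
 [124 125 125 124 125 121 112 120 141 148 147 148 148 148 149 149 148 148
  149 139  84  49  74  96 
[... 230 characters left out ...]
 75  75  76  86  98 116 123 123 124 124 125]
 [124 124 123 123 123 122 112 105 107 108 109 108 109 111 114 111 112 111
  112 112 114 116 115 116 122 123 123 123 123 123]
 [121 122 122 122 122 122 122 123 122 123 122 123 122 123 122 122 123 122
  123 123 123 122 121 121 122 122 122 121 121 121]]
[ 0.5537 -0.2012  0.0705] [ 0.6437 -0.1903  0.0705] -173.07706298923816
[ 0.5439 -0.1367  0.0705] [ 0.6349 -0.1204  0.0705] -169.86876812585314
[ 0.5613 -0.2451  0.072 ] [ 0.5388 -0.0926  0.072 ] -81.60192744055243
[ 0.657  -0.2271  0.09  ] [ 0.6369 -0.0817  0.09  ] -82.14883642434334
hole [ 0.58789101 -0.16367362  0.0705    ]
flange proj exp [403.49466435 363.39846152] tip [403.48961724 324.25026306]
```

```bash
python3 -m jog '[{"grip":1,"slide":[2.37,2.05,0],"yaw":0},{"grip":1,"slide":[2.37,2.04,0],"yaw":0},{"grip":1,"slide":[0,0,2],"yaw":-0.037},{"grip":1,"slide":[0,0,2],"yaw":0},{"grip":1,"slide":[0,0,2],"yaw":0},{"grip":1,"slide":[0,0,0],"yaw":0},{"grip":1,"slide":[0,0,0],"yaw":0}]'
python3 - <<'E'
from h import *
o=manip.get_obs();c=cal("wrist");w=manip.camera("wrist");b=manip.camera("side")
p=o["position"];print(p,o["ee_rot"],o["ft_force"])
q=proj("",[p[0],p[1],p[2]-.1315],c);print("tip exp",q)
x,y=q.round().astype(int);A=cv2.resize(w[y-55:y+35,x-45:x+45],(400,400),interpolation=cv2.INTER_CUBIC);print(x-45,y-55)
s=proj("side",[p[0],p[1],.075]).round().astype(int);print(s)
B=cv2.resize(b[s[1]-40:s[1]+40,s[0]-40:s[0]+40],(400,400),interpolation=cv2.INTER_CUBIC)
cv2.imwrite("pics/w4.png",np.hstack([A,B]))
E
```

```text
clock: 6.9
position: [0.5885, -0.1635, 0.2183]
ee_rot: [-0.074, 0.997, -0.0, -0.0]
ft_force: [0.1, 0.2, -0.5]
grip_width: 0.198
grasp_force: 99.0
[ 0.58854178 -0.16349458  0.2183459 ] [-7.36733464e-02  9.97282423e-01 -3.38930972e-05 -7.52623240e-05] [ 0.11695717  0.20631714 -0.54716364]
tip exp [258.36602306 207.54994422]
213 153
[237 164]
```

View pics/w4.png

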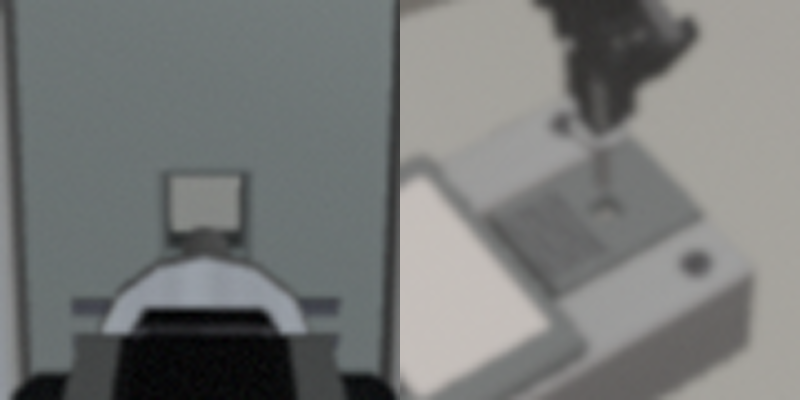

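The left crop shows the pin tip at (206,245) just below the hole mouth, centre (205,212). With parallax that puts it over the hole within about 1.5 mm. The side crop also shows the pin above the hole at (605,205). Now I'll go down by feel.

```bash
python3 -m jog '[{"grip":1,"slide":[0,0,0.7],"yaw":0},{"grip":1,"slide":[0,0,0.7],"yaw":0},{"grip":1,"slide":[0,0,0.2],"yaw":0}]'; python3 -m jog '[{"grip":1,"slide":[0,0,0.2],"yaw":0},{"grip":1,"slide":[0,0,0.2],"yaw":0}]';  python3 -m jog '[{"grip":1,"slide":[0,0,0.2],"yaw":0}]'
```

```text
clock: 7.3
position: [0.5881, -0.1633, 0.2009]
ee_rot: [-0.074, 0.997, 0.0, -0.001]
ft_force: [-0.1, -0.0, -1.0]
grip_width: 0.2
grasp_force: 99.0
clock: 7.5
position: [0.5885, -0.1635, 0.1977]
ee_rot: [-0.074, 0.997, 0.0, 0.0]
ft_force: [0.0, 0.1, -1.1]
grip_width: 0.196
grasp_force: 99.0
clock: 7.6
position: [0.5885, -0.1635, 0.1958]
ee_rot: [-0.074, 0.997, -0.0, 0.0]
ft_force: [-0.3, -0.2, -1.8]
grip_width: 0.198
grasp_force: 99.0
```

```bash
python3 -m jog '[{"grip":1,"slide":[0,0,0.1],"yaw":0},{"grip":1,"slide":[0,0,0.1],"yaw":0}]' | egrep 'pos|ft'; python3 -m jog '[{"grip":1,"slide":[0,0,0.1],"yaw":0},{"grip":1,"slide":[0,0,0.1],"yaw":0}]'| egrep 'pos|ft'
```

```text
position: [0.5885, -0.1634, 0.1939]
ft_force: [0.5, 0.2, -0.5]
position: [0.5885, -0.1635, 0.1919]
ft_force: [0.2, -0.5, -1.2]
```

```bash
for i in 1; do python3 -m jog '[{"grip":1,"slide":[0,0,0.1],"yaw":0},{"grip":1,"slide":[0,0,0.1],"yaw":0}]' | egrep 'pos|ft'; python3 -m jog '[{"grip":1,"slide":[0,0,0.1],"yaw":0},{"grip":1,"slide":[0,0,0.1],"yaw":0}]'| egrep 'pos|ft'; done
```

```text
position: [0.5886, -0.1635, 0.1904]
ft_force: [-2.2, 0.0, 5.1]
position: [0.5886, -0.1635, 0.1886]
ft_force: [-2.8, -0.1, 7.6]
```

Contact was at TCP z≈0.1907 and the button is yielding. Now I press about 3.3 mm more.

```bash
python3 -m jog '[{"grip":1,"slide":[0,0,0.1],"yaw":0},{"grip":1,"slide":[0,0,0.1],"yaw":0}]' | egrep 'pos|ft'; python3 -m jog '[{"grip":1,"slide":[0,0,0.1],"yaw":0},{"grip":1,"slide":[0,0,0],"yaw":0}]'| egrep 'pos|ft'
```

```text
position: [0.5887, -0.1635, 0.1869]
ft_force: [-3.5, 1.1, 8.9]
position: [0.5888, -0.1635, 0.186]
ft_force: [-3.2, 1.2, 10.4]
```

```bash
python3 -m jog '[{"grip":1,"slide":[0,0,0.08],"yaw":0},{"grip":1,"slide":[0,0,0],"yaw":0}]' | egrep 'pos|ft'; python3 -m jog '[{"grip":1,"slide":[0.2,0,0],"yaw":0},{"grip":1,"slide":[0.2,0,0],"yaw":0}]'| egrep 'pos|ft'
```

```text
position: [0.5888, -0.1636, 0.1853]
ft_force: [-3.9, 1.2, 11.4]
position: [0.5864, -0.1638, 0.1862]
ft_force: [3.3, 1.2, 10.0]
```

```bash
python3 -m jog '[{"grip":1,"slide":[0,0,0.12],"yaw":0},{"grip":1,"slide":[0,0,0],"yaw":0}]' | egrep 'pos|ft'; python3 -m jog '[{"grip":1,"slide":[0.2,0,0],"yaw":0},{"grip":1,"slide":[0.2,0,0],"yaw":0}]'| egrep 'pos|ft'
```

```text
position: [0.5864, -0.1638, 0.185]
ft_force: [1.7, 1.7, 12.0]
position: [0.5828, -0.1643, 0.1853]
ft_force: [2.9, 2.2, 11.5]
```

```bash
python3 -m jog '[{"grip":1,"slide":[0.3,0,0.02],"yaw":0},{"grip":1,"slide":[0.3,0,0],"yaw":0},{"grip":1,"slide":[0.3,0,0],"yaw":0}]' | egrep 'pos|ft'
```

```text
position: [0.5739, -0.1656, 0.1851]
ft_force: [3.3, 1.9, 11.5]
```

```bash
python3 -m jog '[{"grip":1,"slide":[0.35,0,0],"yaw":0},{"grip":1,"slide":[0.35,0,0],"yaw":0},{"grip":1,"slide":[0.35,0,0],"yaw":0},{"grip":1,"slide":[0.35,0,0],"yaw":0}]' | egrep 'pos|ft';  python3 -m jog '[{"grip":1,"slide":[0.35,0,0],"yaw":0},{"grip":1,"slide":[0.35,0,0],"yaw":0},{"grip":1,"slide":[0.35,0,0],"yaw":0}]' | egrep 'pos|ft'
```

```text
position: [0.5601, -0.1677, 0.1851]
ft_force: [3.2, 2.5, 12.1]
position: [0.5497, -0.1693, 0.1851]
ft_force: [2.4, 2.3, 11.0]
```

```bash
python3 -m jog '[{"grip":1,"slide":[0.3,0,0],"yaw":0},{"grip":1,"slide":[0.3,0,0],"yaw":0},{"grip":1,"slide":[0.3,0,0],"yaw":0}]' | egrep 'pos|ft';  python3 -m jog '[{"grip":1,"slide":[0.2,0,0],"yaw":0},{"grip":1,"slide":[0.2,0,0],"yaw":0},{"grip":1,"slide":[0.1,0,0],"yaw":0}]' | egrep 'pos|ft'
```

```text
position: [0.5408, -0.1707, 0.1851]
ft_force: [4.4, 2.4, 11.9]
position: [0.5357, -0.1715, 0.185]
ft_force: [1.8, 1.7, 11.8]
```

```bash
python3 -m jog '[{"grip":1,"slide":[0.1,0,0],"yaw":0},{"grip":1,"slide":[0.1,0,0],"yaw":0}]' | egrep 'pos|ft'; python3 - <<'E'
from h import *
a=manip.camera("top")
m=manip.masks_of("filter_slide","top")
r=m[0]["region"].astype(np.uint8);print(m[0]["conf"],m[0]["centre"],cv2.minAreaRect(cv2.findNonZero(r)))
cv2.imwrite("pics/t5.png",cv2.resize(a[130:240,245:345],(545,600),interpolation=cv2.INTER_CUBIC))
E
```

```text
position: [0.5339, -0.1717, 0.185]
ft_force: [2.8, 2.6, 11.3]
0.43 [283.1, 203.0] ((286.0, 202.0), (10.0, 6.0), 90.0)
```

View pics/t5.png

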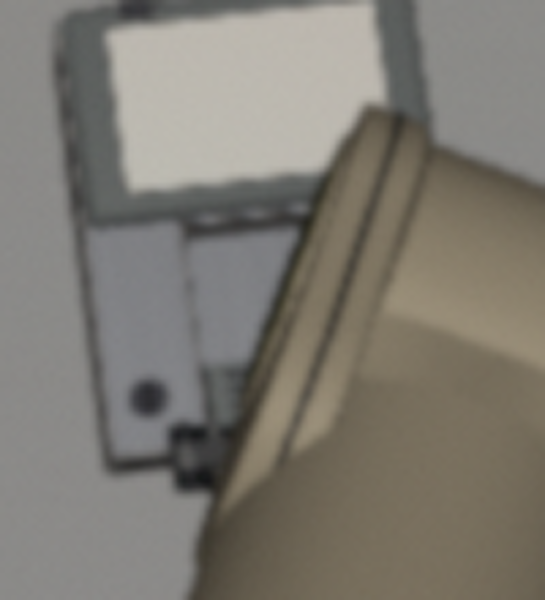

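The slide's rear edge at (210,368) lies about 43 mm inside the front edge (110,468), so it is out by about 49 mm. One more small push, then I relieve the side load and lift out.

```bash
python3 -m jog '[{"grip":1,"slide":[0.1,0,0],"yaw":0},{"grip":1,"slide":[0.1,0,0],"yaw":0},{"grip":1,"slide":[0,0,0],"yaw":0}]' | egrep 'pos|ft';python3 -m jog '[{"grip":1,"slide":[-0.1,0,0],"yaw":0},{"grip":1,"slide":[-0.1,0,0],"yaw":0},{"grip":1,"slide":[0,0,-0.5],"yaw":0},{"grip":1,"slide":[0,0,-0.5],"yaw":0}]' | egrep 'pos|ft';python3 -m jog '[{"grip":1,"slide":[0,0,-1],"yaw":0},{"grip":1,"slide":[0,0,-1],"yaw":0},{"grip":1,"slide":[0,0,-2],"yaw":0},{"grip":1,"slide":[0,0,-3],"yaw":0},{"grip":1,"slide":[0,0,-2],"yaw":0},{"grip":1,"slide":[0,0,0],"yaw":0}]'
python3 - <<'E'
from h import *
c=cal("wrist");w=manip.camera("wrist");o=manip.get_obs();p=o["position"];print(p,o["ee_rot"])
print("tip",proj("",p-[0,0,.1315],c),"flange",proj("",p-[0,0,.0865],c))
for m in manip.masks_of("filter_slide","wrist")[:1]:
  print(m["conf"],m["centre"],pix2z("",m["centre"],.0705,c))
cv2.imwrite("pics/w6.png",cv2.resize(w,(640,480)))
E
```

```text
position: [0.5324, -0.1719, 0.1853]
ft_force: [4.5, 1.1, 10.6]
position: [0.5324, -0.1718, 0.1936]
ft_force: [-0.3, -0.4, -0.7]
clock: 12.8
position: [0.5325, -0.1725, 0.286]
ee_rot: [-0.074, 0.997, -0.0, 0.002]
ft_force: [-0.3, -0.2, -1.4]
grip_width: 0.197
grasp_force: 99.0
[ 0.5319091  -0.1722135   0.28400294] [-7.39500211e-02  9.97261240e-01 -1.64126455e-04  1.17736497e-03]
tip [259.07524524 205.21143542] flange [259.16200016 229.81521347]
0.8 [261.3, 173.7] [ 0.52604649 -0.17066018  0.0705    ]
```

View pics/w6.png

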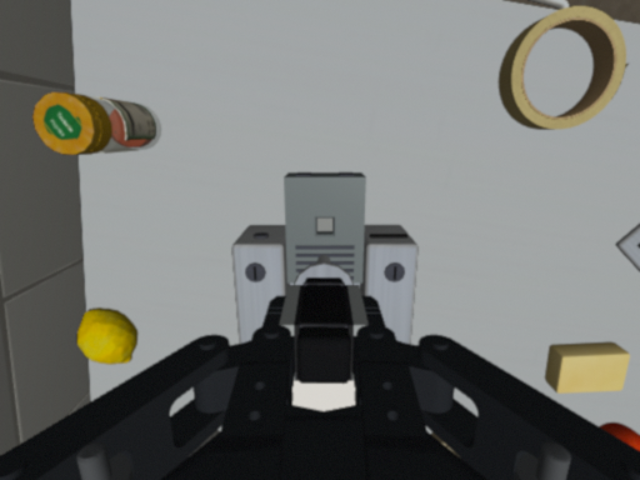

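The slide is well out, with the hole at (325,225) and the pin clear. Now back to the stand, unwinding the yaw.

```bash
python3 - <<'E'
from h import *
h=pix2z("wrist",np.array((325,225))/1.25,.0705);print(h, np.linalg.norm(h[:2]-[.5884,-.1633]))
E
python3 -m jog '[{"grip":1,"slide":[-0.45,4.59,0],"yaw":0},{"grip":1,"slide":[-0.45,4.59,0],"yaw":0},{"grip":1,"slide":[-0.45,4.59,0],"yaw":0},{"grip":1,"slide":[-0.45,4.59,0],"yaw":0},{"grip":1,"slide":[-0.45,4.59,0],"yaw":0},{"grip":1,"slide":[-0.45,4.59,0],"yaw":0},{"grip":1,"slide":[-0.45,4.59,0],"yaw":0},{"grip":1,"slide":[-0.45,4.59,0],"yaw":0}]' | grep pos; python3 -m jog '[{"grip":1,"slide":[0,0,0],"yaw":0.1235},{"grip":1,"slide":[0,0,0],"yaw":0.1235},{"grip":1,"slide":[0,0,0],"yaw":0.1235},{"grip":1,"slide":[0,0,0],"yaw":0.1235},{"grip":1,"slide":[0,0,0],"yaw":0.1235},{"grip":1,"slide":[0,0,0],"yaw":0},{"grip":1,"slide":[0,0,0],"yaw":0}]'
```

```text
[ 0.5300533 -0.1704231  0.0705   ] 0.058779895423474976
position: [0.512, 0.1981, 0.2814]
clock: 14.4
position: [0.5126, 0.1964, 0.2818]
ee_rot: [0.231, 0.973, -0.001, -0.001]
ft_force: [0.3, 0.2, -0.7]
grip_width: 0.202
grasp_force: 98.9
```

```bash
python3 -m jog '[{"grip":1,"slide":[-0.05,0,3.2],"yaw":0},{"grip":1,"slide":[0,0,3.2],"yaw":0},{"grip":1,"slide":[0,0,2.6],"yaw":0},{"grip":1,"slide":[0,0,0],"yaw":0},{"grip":1,"slide":[0,0,0.6],"yaw":0},{"grip":1,"slide":[0,0,0.6],"yaw":0}]' | egrep 'pos|ft'; python3 -m jog '[{"grip":1,"slide":[0,0,0.6],"yaw":0},{"grip":1,"slide":[0,0,0.6],"yaw":0}]' | egrep 'pos|ft'
```

```text
position: [0.5142, 0.1967, 0.1819]
ft_force: [0.3, -0.9, -1.0]
position: [0.5137, 0.1965, 0.1689]
ft_force: [-0.2, 1.0, -1.6]
```

Entering freely. I'll go on down to the flange, feeling the last part.

```bash
python3 -m jog '[{"grip":1,"slide":[-0.03,0,0.9],"yaw":0},{"grip":1,"slide":[0,0,0.9],"yaw":0},{"grip":1,"slide":[0,0,0.8],"yaw":0},{"grip":1,"slide":[0,0,0.2],"yaw":0},{"grip":1,"slide":[0,0,0],"yaw":0}]' | egrep 'pos|ft'; python3 -m jog '[{"grip":1,"slide":[0,0,0.1],"yaw":0},{"grip":1,"slide":[0,0,0.1],"yaw":0}]' | egrep 'pos|ft'
```

```text
position: [0.5135, 0.1961, 0.1402]
ft_force: [-0.2, -0.1, -0.8]
position: [0.5139, 0.1963, 0.139]
ft_force: [0.1, -0.6, -1.2]
```

```bash
python3 -m jog '[{"grip":1,"slide":[0,0,0.1],"yaw":0},{"grip":1,"slide":[0,0,0],"yaw":0}]' | egrep 'pos|ft'; python3 -m jog '[{"grip":0,"slide":[0,0,0],"yaw":0},{"grip":-1,"slide":[0,0,0],"yaw":0},{"grip":-1,"slide":[0,0,0],"yaw":0},{"grip":-1,"slide":[0,0,0],"yaw":0},{"grip":-1,"slide":[0,0,0],"yaw":0},{"grip":-1,"slide":[0,0,0],"yaw":0}]'
```

```text
position: [0.5139, 0.1963, 0.1385]
ft_force: [-1.7, -0.3, 5.1]
clock: 16.7
position: [0.5137, 0.1962, 0.1377]
ee_rot: [0.232, 0.973, 0.0, 0.0]
ft_force: [0.2, 0.4, 0.2]
grip_width: 1.0
grasp_force: 0.0
```

Seated (5 N at the flange) and released. I'll retreat upward, then look.

```bash
python3 -m jog '[{"grip":-1,"slide":[0,0,-2],"yaw":0},{"grip":-1,"slide":[0,0,-3],"yaw":0},{"grip":-1,"slide":[0,0,-4],"yaw":0},{"grip":-1,"slide":[0,0,-4],"yaw":0},{"grip":-1,"slide":[2,-1,-2],"yaw":0},{"grip":-1,"slide":[3,-1,0],"yaw":0},{"grip":-1,"slide":[3,-1,0],"yaw":0},{"grip":-1,"slide":[0,0,0],"yaw":0}]' | egrep 'clock|pos|ft'
python3 - <<'E'
from h import *
w=manip.camera("wrist");b=manip.camera("side")
B=cv2.resize(b[100:330,180:440],(452,400),interpolation=cv2.INTER_CUBIC)
A=cv2.resize(w,None,fx=.68,fy=.68)
A=cv2.copyMakeBorder(A,0,400-A.shape[0],0,0,cv2.BORDER_CONSTANT)
cv2.imwrite("pics/f.png",np.hstack([A,B]))
E
```

```text
clock: 17.5
position: [0.4259, 0.2067, 0.288]
ft_force: [0.1, 0.7, -0.9]
```

View pics/f.png

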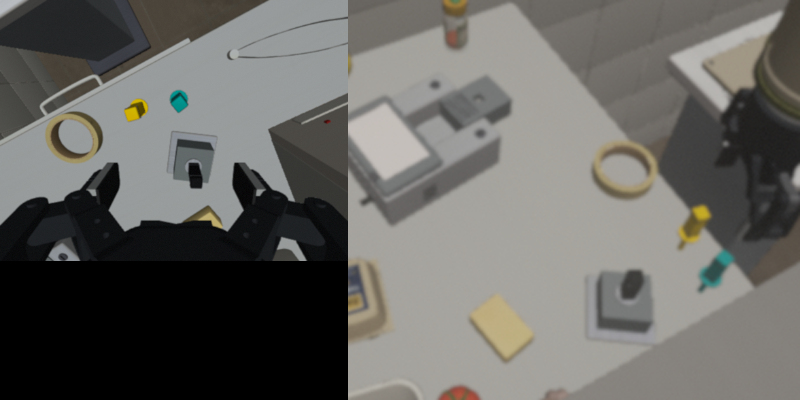

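The pin tool stands upright in its stand (right panel at (628,290)), the slide is out at (480,105), the robot touches nothing and the bystanders have not moved. Handing in.

```bash
python3 -c "
from workcell import manip
print(manip.hand_in())"
```

```text
the job is handed in; nothing more can be done
None
```

I handed the job in at about 17.6 s: the slide is roughly 50 mm out, the pin tool is back upright and fully down in its stand, no force reading went above about 13 N at the sealer, and the bystanders look unmoved. The hand-in returned no verdict.

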